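Secure the roller axle with its R-clip

TASK

Draw the R-clip out of its holder by the red grip and secure the guide roller's axle with it: feel for the cross hole in the free end of the axle, put the straight leg down through it from above, and press gently until the bow springs over the side of the axle and closes under it, then let go of the clip. Never press the clip on the axle or its bracket with more than 25 N, and leave the screw tin, stopwatch, screwdriver and marker where they are.

Things in the scene. Friction and masses are not known exactly. Their poses are not given: they have to be found in the camera images.
- clip_grip (a point): Centre of the R-clip's red grip, 24 x 14 x 30 mm along the clip's x, y, z. Clip z: up the straight leg; x: from the leg towards the bow; y: across the flat clip. It stands upright in the holder, grip resting on the rim. The steel leg (5.5 mm diameter) runs down on the grip's axis. The whole clip weighs about 50 g.
- clip_tip (a point): Round end of the clip's straight leg, on its axis, 81 mm below clip_grip; axes as there. The bow (sprung 5 mm wire) hangs from the grip on the +x side: nearest to the leg (wire centre 9 mm from the leg's axis) 52 mm below clip_grip, flaring out to its end 69 mm below it, 15 mm from the axis, so the leg enters the hole well before the bow meets the axle.
- clip_seat (a point): Point on the axis of the straight leg 43 mm below clip_grip: here the centreline of the axle lies when the clip is fully home. Axes as clip_grip.
- clip_bow (a joint): Spread of the sprung bow, rad: 0 closed, 0.04 to 0.08 riding over the axle's widest part, 0 again once over. A steady push of about 2 to 8 N is needed; it begins with clip_seat about 18 mm above the axle's centreline and is hardest 16 to 11 mm above it; below about 9 mm it drops and turns to a pull of some 5 N that draws the clip home. Pushed beyond home, the force rises again.
- bracket: Fixed dark steel bracket, base 70 x 104 x 8 mm, origin at the centre of its underside. Two cheeks (tops 72 mm high) hold a white guide roller (top 75 mm high) on a steel axle along y, 20 mm diameter. Its free end juts out beyond the cheek face at y = -8 mm, towards -y; 24 mm from that end a 7.5 mm cross hole runs vertically through it.
- axle_mid (a point): Point on the axle's centreline, 30 mm from the bracket's middle towards -y, 58 mm above the bench; axes as bracket. The axle has end float: it sits, stiffly, up to 10 mm either way along y, and the hole's centre is that far from this point along y (not reported: see or feel it). The clip must be square to the axle: clip y along this y, either way round.
- holder: Fixed grey clip holder: an upright flat sheath, open on top, slot 30 x 8.5 mm and over 66 mm deep, 12.5 mm thick outside, rim 78 mm above the bench, on a foot plate 70 x 54 mm. Origin on the bench below the clip's leg; z up, x along the slot.
- screw_tin: Round white screw tin, 64 mm across, 25 mm high, bystander; origin at the centre of its underside.
- stopwatch: Dark grey stopwatch with a red and a green button, 50 x 62 x 19 mm, bystander; origin at the centre of its underside.
- driver_cross: Red-handled screwdriver, 18 x 167 x 18 mm, lying along its y, bystander; origin at the centre of its underside.
- marker_black: Grey and black marker, 14 x 135 x 16 mm, lying along its y, bystander; origin at the centre of its underside.
Things that resemble listed ones, but are neither listed nor needed, are in the scene too. What is shaped like the part that bears clip_grip but pink is not meant.

How it is judged:
On the way, in this order (a step that is already met when the one before it is completed fails the run):
1. the clip is drawn right out of its holder (z of clip_tip in the frame of holder above 0.08 m), for 0.1 s.
2. the straight leg has entered the axle's cross hole from above, the bow not yet over (z of clip_tip in the frame of axle_mid between -0.03 and 0.003 m and x of clip_tip in the frame of axle_mid between -0.004 and 0.004 m and y of clip_tip in the frame of axle_mid between -0.012 and 0.012 m).
At the end, for the whole second after the job is handed in: The clip sits fully home on the axle: its leg through the cross hole and upright (within 0.2 rad) and square to the axle (within 0.3 rad), the axle's centreline within 4 mm of clip_seat in height and across (12 mm along the axle), the bow sprung closed (under 0.03 rad) and the gripper clear (z of clip_seat in the frame of axle_mid between -0.004 and 0.004 m and x of clip_seat in the frame of axle_mid between -0.004 and 0.004 m and y of clip_seat in the frame of axle_mid between -0.012 and 0.012 m and angle between clip_grip's own z axis and vertical below 0.2 rad and angle between the y axis of clip_grip and the y axis of bracket, either way round below 0.3 rad and value of joint clip_bow below 0.03 rad and contact force between the fingers and bracket below 0.1 N); the robot touches nothing.
It fails at once if the clip is pressed on the axle or bracket with more than 25 N (contact force between clip and bracket above 25 N).
It fails at once if the screw tin is moved more than 15 mm (distance of screw_tin from where it was at the start of the episode above 0.015 m).
It fails at once if the stopwatch is moved more than 15 mm (distance of stopwatch from where it was at the start of the episode above 0.015 m).
It fails at once if the screwdriver is moved more than 15 mm (distance of driver_cross from where it was at the start of the episode above 0.015 m).
It fails at once if the marker is moved more than 15 mm (distance of marker_black from where it was at the start of the episode above 0.015 m).
It also fails if it takes over 69 s, if anything falls off the work surface, if the arm or the gripper's body presses on something with over 40 N, if the wrist force passes 120 N, or if a joint passes its speed limit or range.

ROBOT

A 6-joint arm with a two-finger parallel gripper is mounted at the origin on a cart in front of the work surface, level with it; the furniture and walls round the work are solid. World frame = base frame: x ahead of the robot, y to its left, z up, the work surface at z = 0. Lengths are in m, angles in rad, forces in N, time in s.
With the tool pointing down it reaches from about 0.35 to 0.775 m from the base axis. Payload 7.3 kg.
Tool frame: the origin (TCP) lies at the very end of the fingers, on their centre line; the grasp point (between the pads) lies 19 mm behind it (robot.tcp_to_grasp is the distance from the TCP to the grasp point, in m); x points along the fingers, y is the direction in which the jaws open and shut, and the axes are right-handed (so a half turn about x gives the same grasp; the last joint's range is limited). The gripper opens to 92 mm and grips with 3 to 60 N. Pads are 19 mm wide; open, the fingers measure 130 mm over their backs; the gripper's body (75 mm by 190 mm) begins 47 mm behind the grasp point.
Start: joints at [-1.478, 0.342, 1.524, -0, 1.275, -0.146], TCP at [0.124, -0.51, 0.227] pointing down, gripper open.
Joint ranges: [-2.53, 2.53], [-0.77, 2.02], [0.04, 2.7], [-1, 4.14], [0.28, 2.66], [-3.11, 3.11]. Speed limits (rad/s): [2.57, 2.57, 3.14, 3.14, 3.14, 3.14].

INTERFACE

Orientations are given as [roll, pitch, yaw] about the fixed x, y, z axes, in that order (R = Rz(yaw) Ry(pitch) Rx(roll)).
In Python, from cell import robot gives the robot as it stands.
- The arm moves only by the tool move_arm, never from a script. Its argument "increments" is a list of rows, each a list of 4 numbers: the shift along the tool's x, y, z normalised to -1 to 1, where 1 is 40 cm, then the turn about the tool's x normalised to -1 to 1, where 1 is 60 degrees. In form: [[dx, dy, dz, twist], ...]. A call has 1 to 5 rows; each row is the pose to reach, as a shift and turn from the pose commanded when the call began, along the tool's axes at that moment; what a row does not reach only later rows make up. A row lasts 1/8 s, in which the tool goes at most 62.5 mm and 10.7 degrees, less where a joint would pass 70% of its speed; a pose out of reach is approached as far as the arm can. A call with a number of a shift or a turn outside -1 to 1 is refused whole. A call with a gripper value outside its range is refused whole. "gripper" is the closure, from 0 (fully open) to 1 (shut), set as the call begins (left out, the last holds). The fingers move at their own pace and stop on an object; "squeeze" is the grip in N (left out, the last holds). Time passes only in rows, so rows that repeat a pose let the fingers close. It gives the time, the measured TCP pose, the force and the opening at its end, in the units of the state.
- robot.observe(): the state, without advancing time (a new reading comes with each control period).
- robot.read_camera(name): name is "side" or "top"; returns the picture (400x640x3 uint8, red, green, blue); there is no depth.
- robot.camera_params(name): a dict with "fx", "fy", "cx", "cy" (pixels), "R" (3x3) and "t" (3): a world point X has camera coordinates R X + t. Camera axes: x right, y down, z forward; pixel columns grow to the right and rows downward; lengths in m; the calibration is good to about 2 mm. A picture is of the moment at which its call begins. camera_params takes no time and is no camera call.
- robot.hand_in(): hands the job in, once; it reports no verdict.
The state is a dict: "time": time; "qpos": joint angles; "qvel": joint speeds; "joint_efforts": joint torques, N m; "tool_pos": TCP position; "tool_rot": TCP orientation; "contact_force": force on the tool from outside, world axes, zero at the start; "torque": the same for the moment, N m; "opening": finger opening in m.
Only numpy, scipy, OpenCV 4.12 (cv2) and the standard library are available. Lean on these libraries where they do the work, as an engineer would, in place of code of your own. Each camera call takes 0.05 s, during which the arm holds its last target.

## Working session

There is one attempt and no reset: what is moved stays moved. The work goes in short steps, Python scripts to look and compute and a tool call to move; the robot and the scene stay as the last step left them, time stands still between calls to the robot, and variables do not carry over. Pictures are saved under pics/ and viewed, and the job is handed in when it is done.

Besides the shell and the picture viewer there is one more tool, called after "Emit:" by a JSON object that holds its "fn" and its "kwargs", one argument or row to a line. move_arm: Moves the arm, as the interface text tells. Its arguments: {"type":"object","properties":{"increments":{"type":"array","items":{"type":"array","items":{"type":"number"}}},"gripper":{"type":"number"},"squeeze":{"type":"number"}},"required":["increments"]}

```bash
mkdir -p pics; ls; python3 - <<'E'
from cell import robot
import cv2,json
print(robot.observe())
for n in("side","top"):
    im=robot.read_camera(n); cv2.imwrite(f"pics/{n}0.png",im[:,:,::-1]); print(n,robot.camera_params(n))
E
```

```text
pics
{'time': 0.0, 'qpos': array([-1.47803992e+00,  3.42723954e-01,  1.52505207e+00, -9.65126005e-06,
        1.27537210e+00, -1.46014958e-01]), 'qvel': array([-1.26408374e-03, -1.37219738e-04,  1.99473718e-03, -1.23442268e-03,
       -4.35735002e-04, -7.80304628e-05]), 'joint_efforts': array([ 3.33389020e-03, -4.31236267e+01, -2.44220316e+01,  7.21962657e-02,
        5.60846622e-02, -1.17844197e-04]), 'tool_pos': array([ 0.1241394 , -0.50968395,  0.22603208]), 'tool_rot': array([-1.71087823,  1.56924083,  1.6694886 ]), 'contact_force': array([-0.45130624,  0.070083  , -0.22180653]), 'torque': array([ 0.0227328 , -0.00542082, -0.02424835]), 'opening': 0.09193933377274145}
side {'fx': 512.697999197485, 'fy': 512.697999197485, 'cx': 318.6172605112279, 'cy': 205.4145617393149, 'R': array([[ 0.99876958, -0.04572471, -0.01919828],
       [-0.03567603, -0.39358797, -0.91859443],
       [ 0.03444625,  0.91814909, -0.39473497]]), 't': array([-0.47447869,  0.13700876,  1.0582473 ])}
top {'fx': 400.6215323838686, 'fy': 400.6215323838686, 'cx': 321.3320996821906, 'cy': 196.87995141372863, 'R': array([[ 0.00361763, -0.99909737,  0.04232433],
       [-0.99812054, -0.00619682, -0.06096715],
       [ 0.0611744 , -0.04202423, -0.99724203]]), 't': array([0.04141643, 0.47336628, 0.9277595 ])}
```

View pics/side0.png

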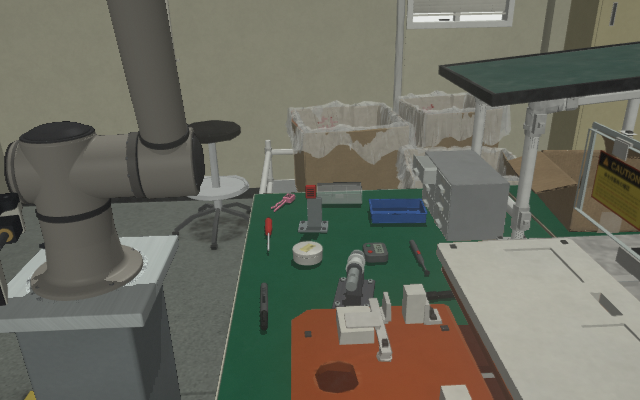

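View pics/top0.png

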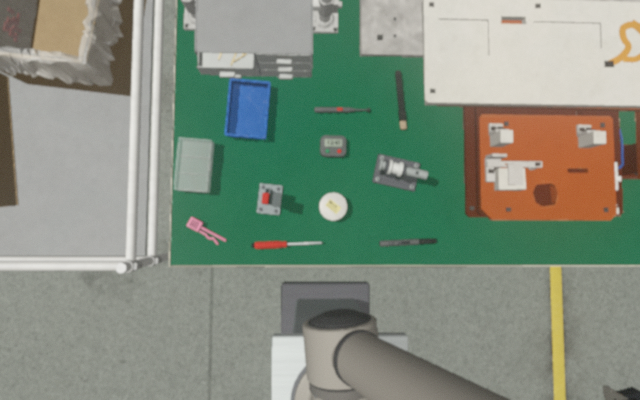

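```bash
cat > h.py <<'E'
from cell import robot
import cv2,numpy as np
P={n:robot.camera_params(n) for n in("side","top")}
def ray(n,u,v,z):
    p=P[n];R=p["R"];c=-R.T@p["t"]
    d=R.T@np.array([(u-p["cx"])/p["fx"],(v-p["cy"])/p["fy"],1]); return c+d*(z-c[2])/d[2]
def proj(n,X):
    p=P[n];q=p["R"]@np.asarray(X,float)+p["t"];return np.array([p["fx"]*q[0]/q[2]+p["cx"],p["fy"]*q[1]/q[2]+p["cy"]])
def tri(uv):
    A=[];b=[]
    for n,(u,v) in uv.items():
        p=P[n];R=p["R"];c=-R.T@p["t"];d=R.T@np.array([(u-p["cx"])/p["fx"],(v-p["cy"])/p["fy"],1]);d/=np.linalg.norm(d)
        M=np.eye(3)-np.outer(d,d);A.append(M);b.append(M@c)
    return np.linalg.lstsq(np.vstack(A),np.hstack(b),rcond=None)[0]
def crop(n,im,x0,y0,w,h,s,name):
    cv2.imwrite(f"pics/{name}.png",cv2.resize(im[y0:y0+h,x0:x0+w,::-1],None,fx=s,fy=s,interpolation=cv2.INTER_CUBIC))
E
python3 - <<'E'
import cv2
from h import *
s=cv2.imread("pics/side0.png")[:,:,::-1];t=cv2.imread("pics/top0.png")[:,:,::-1]
crop("s",s,290,175,60,70,8,"s_hold");crop("s",s,325,240,60,70,8,"s_br")
crop("t",t,245,170,60,60,8,"t_hold");crop("t",t,365,140,75,60,8,"t_br")
def red(im):
    a=im.astype(int);return ((a[...,0]>110)&(a[...,1]<70)&(a[...,2]<70)).astype(np.uint8)
for n,im in(("side",s),("top",t)):
    k,l,st,c=cv2.connectedComponentsWithStats(red(im))
    for i in range(1,k):
        if st[i,4]>15: print(n,st[i],c[i])
E
```

```text
side [306 185   9  10  45] [309.35555556 187.51111111]
side [265 218   7  17  87] [268.2183908  225.32183908]
side [305 389   4   8  18] [306.44444444 392.        ]
side [313 391   8   8  22] [316.54545455 393.95454545]
top [568 169  19   3  34] [576.61764706 170.38235294]
top [540 184  12   7  32] [547.125 186.75 ]
top [549 193   4  11  17] [550.29411765 198.05882353]
top [266 195   4   8  20] [267.35 198.5 ]
top [536 199   9   6  17] [539.88235294 201.11764706]
top [273 244  10   4  18] [277.55555556 245.5       ]
```

```bash
cd pics; python3 -c "
import cv2,numpy as np
a=[cv2.copyMakeBorder(i,0,560-i.shape[0],0,10,0) for i in map(cv2.imread,['s_hold.png','s_br.png'])]
b=[cv2.copyMakeBorder(i,0,560-i.shape[0],0,10,0) for i in map(cv2.imread,['t_hold.png','t_br.png'])]
c=np.hstack(a);cv2.imwrite('c1.png',cv2.resize(c,None,fx=.8,fy=.8));c=np.hstack(b);cv2.imwrite('c2.png',cv2.resize(c,None,fx=.72,fy=.72))"
```

```text
(no output)
```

View pics/c1.png

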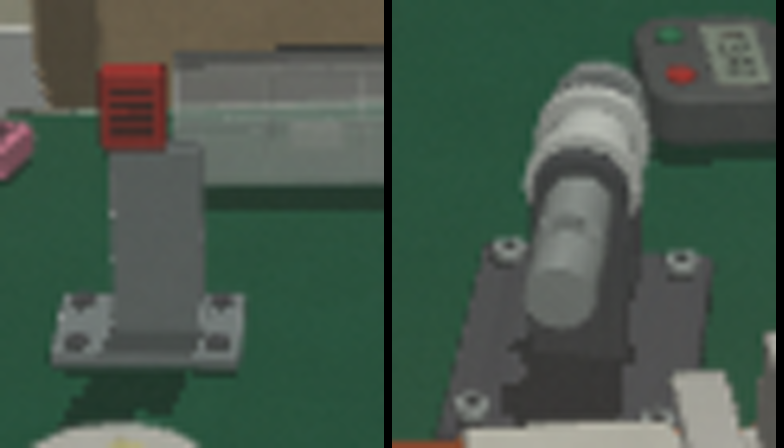

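View pics/c2.png

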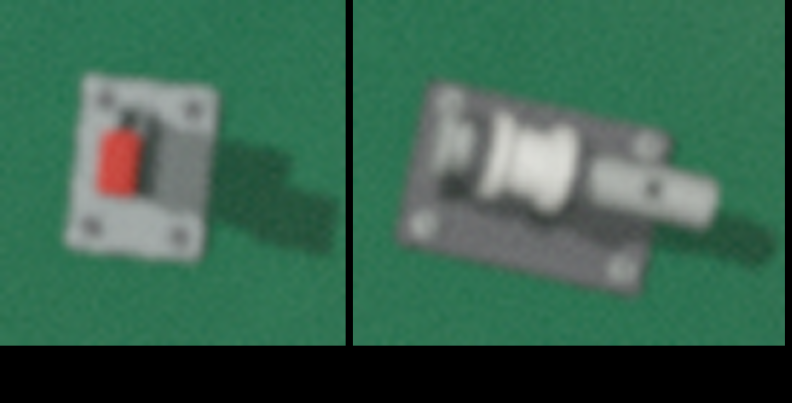

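```bash
python3 - <<'E'
from h import *
s=cv2.imread("pics/side0.png")[:,:,::-1];t=cv2.imread("pics/top0.png")[:,:,::-1]
a=t.astype(int)
# red grip soft centroid
def blob(im,x0,y0,x1,y1,f):
    m=np.zeros(im.shape[:2],np.uint8); m[y0:y1,x0:x1]=f(im.astype(int))[y0:y1,x0:x1]; return m
redf=lambda a:(a[...,0]>a[...,1]+45)&(a[...,0]>a[...,2]+45)
mr=blob(t,255,180,290,215,redf); M=cv2.moments(mr,True); cr=(M['m10']/M['m00'],M['m01']/M['m00'])
print("red top",cr,M['m00'],cv2.minAreaRect(cv2.findNonZero(mr)))
print(" ray z .108",ray("top",*cr,.108), ".093",ray("top",*cr,.093))
ms=blob(s,300,180,325,200,redf); M=cv2.moments(ms,True); cs=(M['m10']/M['m00'],M['m01']/M['m00']); print("red side",cs,cv2.boundingRect(ms))
print("tri",tri({"top":cr,"side":cs}))
# not-green masks for plates
ng=lambda a:(a[...,1]-a[...,0]<35)&(a.sum(-1)>150)
for nm,box,z in(("hold",(250,175,295,222),.006),("br",(365,145,440,200),.008)):
    m=blob(t,*box,ng); 
    cv2.imwrite(f"pics/m_{nm}.png",cv2.resize(m*255,None,fx=1,fy=1)[box[1]:box[3],box[0]:box[2]].repeat(8,0).repeat(8,1))
    r=cv2.minAreaRect(cv2.findNonZero(m)); bp=cv2.boxPoints(r); print(nm,r); 
    W=np.array([ray("top",*(p),z) for p in bp]); print(W.round(4)); print("edges",[ (np.linalg.norm(W[(i+1)%4]-W[i]).round(4),np.degrees(np.arctan2(*(W[(i+1)%4]-W[i])[[1,0]])).round(1)) for i in range(4)], W.mean(0))
g=cv2.cvtColor(t[:,:,::-1].copy(),cv2.COLOR_BGR2GRAY); print(g[164:184,405:432])
E
```

```text
red top (265.1375, 197.6875) 80.0 ((265.5, 197.5), (11.0, 7.0), 90.0)
 ray z .108 [0.46493155 0.16585919 0.108     ] .093 [0.46580848 0.16732593 0.093     ]
red side (310.5806451612903, 190.44086021505376) (306, 185, 10, 13)
tri [0.46573422 0.16690303 0.09733879]
hold ((269.3713073730469, 198.78712463378906), (24.57741928100586, 31.14466667175293), 5.7105937004089355)
[[0.4346 0.1977 0.006 ]
 [0.5077 0.1914 0.006 ]
 [0.5023 0.1339 0.006 ]
 [0.4291 0.1404 0.006 ]]
edges [(np.float64(0.0733), np.float64(-4.9)), (np.float64(0.0578), np.float64(-95.3)), (np.float64(0.0735), np.float64(174.9)), (np.float64(0.0575), np.float64(84.5))] [0.46845038 0.1658415  0.006     ]
br ((400.5997009277344, 173.25137329101562), (53.75647735595703, 29.691402435302734), 12.87500286102295)
[[ 0.5104 -0.075   0.008 ]
 [ 0.5801 -0.0912  0.008 ]
 [ 0.5524 -0.2178  0.008 ]
 [ 0.4826 -0.2009  0.008 ]]
edges [(np.float64(0.0716), np.float64(-13.1)), (np.float64(0.1296), np.float64(-102.3)), (np.float64(0.0719), np.float64(166.4)), (np.float64(0.129), np.float64(77.6))] [ 0.53137427 -0.1462304   0.008     ]
[[101 
[... 1554 characters left out ...]
 112  80  71  77  79]
 [ 77  82  82  81  82  80  81  83  82  87  86  85  87  88  96  99 112 116
  124 133 133 120  90  70  67  70  70]
 [ 83  81  78  80  77  80  82  80  77  77  83  78  71  68  71  76  82  88
   93 103 103  94  77  66  66  66  64]
 [ 85  82  77  78  78  80  80  75  82  83  76  75  74  65  66  66  67  65
   73  76  80  72  67  67  63  67  69]
 [ 93  87  83  79  82  78  82  84  82  85  83  76  70  71  65  67  62  65
   65  69  66  64  67  67  68  65  67]
 [105 100  93  89  85  85  88  97 100  98  92  82  73  71  69  72  68  67
   63  66  64  67  65  63  68  67  61]
 [109 104 105 100  99  99 104 110 109 108  98  89  77  81  77  72  75  71
   72  75  70  72  73  69  67  63  71]]
```

```bash
cat >> h.py <<'E'
from scipy.spatial.transform import Rotation as Ro
def pose():
    o=robot.observe(); return np.array(o["tool_pos"]),Ro.from_euler("xyz",o["tool_rot"]).as_matrix(),o
def goto(target,jaw_deg=None):
    p,R,o=pose(); d=R.T@(np.asarray(target)-p)/0.4; tw=0
    cur=np.degrees(np.arctan2(R[1,1],R[0,1]))
    if jaw_deg is not None:
        # twist about tool x (down): find sign
        dd=(jaw_deg-cur+90)%180-90
        R2=R@Ro.from_rotvec([np.radians(1),0,0]).as_matrix()
        sg=np.sign(np.degrees(np.arctan2(R2[1,1],R2[0,1]))-cur); tw=sg*dd/60
    print("pos",p.round(4),"jaw",cur.round(2),"t",o["time"],"open",o["opening"],"F",o["contact_force"].round(2)); print("inc",d.round(4),"twist",round(float(tw),4))
E
python3 - <<'E'
from h import *
goto([.42,-.2,.226],85);goto([.465,.166,.226],85)
print(pose()[1].round(3))
print("hole",ray("top",416.7,172.4,.068))
E
```

```text
pos [ 0.1242 -0.5097  0.2261] jaw -76.32 t 0.1 open 0.09171026629753701 F [ 0.65 -1.41  0.21]
inc [ 0.0013 -0.5774 -0.9018] twist 0.3114
pos [ 0.1242 -0.5097  0.2261] jaw -76.32 t 0.1 open 0.09171026629753701 F [ 0.65 -1.41  0.21]
inc [ 0.0025 -1.4398 -1.2275] twist 0.3114
[[-0.     0.237 -0.972]
 [ 0.001 -0.972 -0.237]
 [-1.    -0.001 -0.   ]]
hole [ 0.52619597 -0.16800733  0.068     ]
```

Emit:
{"fn": "move_arm", "kwargs": {
  "increments": [
    [0,-0.08,-0.12,0.06],
    [0,-0.16,-0.24,0.12],
    [0,-0.24,-0.37,0.18],
    [0,-0.32,-0.5,0.25],
    [0,-0.4,-0.62,0.31]
  ],
  "gripper": 0.2,
  "squeeze": 20
}}

```text
time: 0.72
tool_pos: [0.3284, -0.2943, 0.2266]
tool_rot: [-1.699, 1.571, 1.355]
contact_force: [1.1, -0.7, 0.5]
opening: 0.0737
```

```bash
python3 - <<'E'
from h import *
goto([.465,.166,.22],85);goto([.42,-.1,.226],85)
E
```

```text
pos [ 0.3284 -0.2943  0.2266] jaw -95.05 t 0.725 open 0.0737245024462026 F [ 1.13 -0.69  0.5 ]
inc [ 0.0166 -1.1764 -0.2389] twist -0.0008
pos [ 0.3284 -0.2943  0.2266] jaw -95.05 t 0.725 open 0.0737245024462026 F [ 1.13 -0.69  0.5 ]
inc [ 0.0015 -0.504  -0.1854] twist -0.0008
```

Emit:
{"fn": "move_arm", "kwargs": {
  "increments": [
    [0,-0.12,-0.09,0],
    [0,-0.26,-0.14,0],
    [0,-0.4,-0.17,0],
    [0,-0.54,-0.19,0],
    [0,-0.68,-0.2,0]
  ]
}}

```text
time: 1.35
tool_pos: [0.4305, -0.03, 0.2265]
tool_rot: [0.173, 1.571, -3.055]
contact_force: [0.3, -0.4, -0.5]
opening: 0.0732
```

```bash
python3 - <<'E'
from h import *
goto([.465,.166,.16],85)
E
```

```text
pos [ 0.4305 -0.03    0.2265] jaw -94.91 t 1.35 open 0.07323293517060064 F [ 0.29 -0.41 -0.49]
inc [ 0.1662 -0.4955 -0.0441] twist 0.0014
```

Emit:
{"fn": "move_arm", "kwargs": {
  "increments": [
    [0.02,-0.12,-0.01,0],
    [0.06,-0.25,-0.02,0],
    [0.1,-0.37,-0.03,0],
    [0.14,-0.47,-0.04,0],
    [0.166,-0.495,-0.044,0]
  ],
  "gripper": 0.45
}}

```text
time: 1.98
tool_pos: [0.4644, 0.1658, 0.1591]
tool_rot: [0.22, 1.569, -3.005]
contact_force: [-0.3, -1.0, 0.4]
opening: 0.0503
```

Emit:
{"fn": "move_arm", "kwargs": {
  "increments": [
    [0,0,0,0]
  ]
}}

```text
time: 2.1
tool_pos: [0.4642, 0.1638, 0.1593]
tool_rot: [0.427, 1.568, -2.799]
contact_force: [-1.0, -0.5, 0.1]
opening: 0.0501
```

```bash
python3 - <<'E'
from h import *
goto([.465,.166,.079],85)
s=robot.read_camera("side");t=robot.read_camera("top")
cv2.imwrite("pics/s1.png",s[150:250,270:350,::-1].repeat(5,0).repeat(5,1));cv2.imwrite("pics/t1.png",t[150:250,230:330,::-1].repeat(5,0).repeat(5,1))
E
```

```text
pos [0.4642 0.1638 0.1593] jaw -94.85 t 2.1 open 0.050088737123747784 F [-1.   -0.54  0.09]
inc [ 0.2008 -0.0058 -0.002 ] twist 0.0025
```

View pics/s1.png

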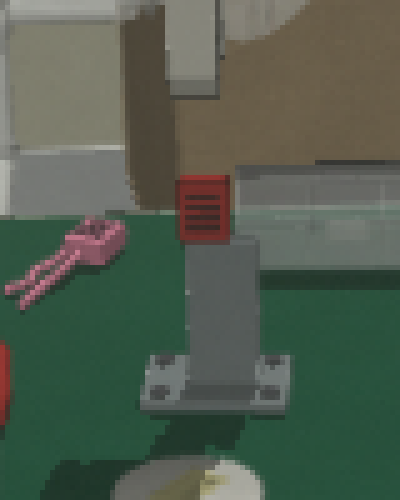

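View pics/t1.png

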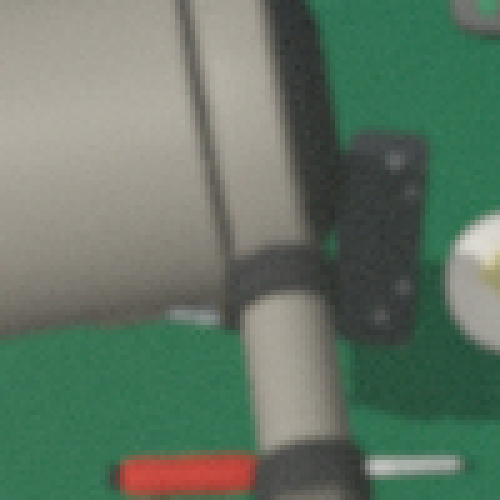

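```bash
python3 - <<'E'
from h import *
print(proj("side",[.4642,.1638-.033,.163]), proj("side",[.465,.159,.093]),proj("top",[.465,.166,.108]))
for x in(.465,.467,.469):print(x,proj("side",[x,.158,.093]),proj("side",[x,.166,.108]))
E
```

```text
[309.56104152 168.77025908] [310.34051184 193.46268554] [265.07052833 197.65455989]
0.465 [310.35390891 193.62403732] [310.08076148 186.30847351]
0.467 [311.22032601 193.59379291] [310.9461524  186.27869111]
0.469 [312.08664217 193.56355203] [311.81144263 186.24891217]
```

Emit:
{"fn": "move_arm", "kwargs": {
  "increments": [
    [0.04,-0.005,0,0],
    [0.08,-0.005,0,0],
    [0.11,-0.005,0,0],
    [0.11,-0.005,0,0]
  ]
}}

```text
time: 2.7
tool_pos: [0.4648, 0.1651, 0.116]
tool_rot: [0.449, 1.57, -2.78]
contact_force: [-0.0, -0.7, 0.6]
opening: 0.0505
```

```bash
python3 - <<'E'
from h import *
goto([.465,.166,.079],85)
s=robot.read_camera("side")
crop("s",s,285,155,50,60,10,"s2")
print(proj("side",pose()[0]+[0,-.033,.002]),proj("side",pose()[0]+[0,.033,.002]))
E
```

```text
pos [0.4648 0.1651 0.116 ] jaw -94.98 t 2.7 open 0.05051376112243641 F [-0.05 -0.72  0.57]
inc [ 0.0925 -0.0024 -0.0004] twist 0.0003
[310.50084375 187.30767749] [309.62834748 177.20458175]
```

View pics/s2.png

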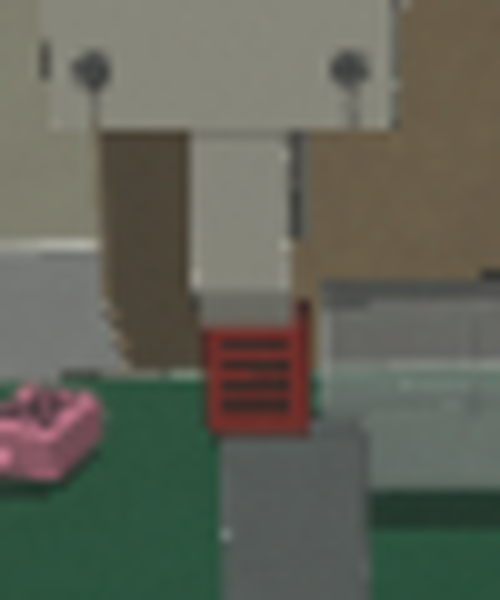

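Emit:
{"fn": "move_arm", "kwargs": {
  "increments": [
    [0.03,-0.002,-0.005,0],
    [0.07,-0.002,-0.005,0],
    [0.092,-0.002,-0.005,0],
    [0.092,-0.002,-0.005,0]
  ]
}}

```text
time: 3.25
tool_pos: [0.4668, 0.1665, 0.0789]
tool_rot: [0.367, 1.569, -2.86]
contact_force: [-0.3, 0.3, -0.9]
opening: 0.0505
```

Emit:
{"fn": "move_arm", "kwargs": {
  "increments": [
    [0,0,0,0],
    [0,0,0,0],
    [0,0,0,0],
    [0,0,0,0]
  ],
  "gripper": 1,
  "squeeze": 35
}}

```text
time: 3.75
tool_pos: [0.4672, 0.1666, 0.0797]
tool_rot: [-2.912, 1.57, 0.144]
contact_force: [-0.0, 0.7, -0.1]
opening: 0.0154
```

```bash
python3 - <<'E'
from h import *
goto([.467,.166,.079],85)
s=robot.read_camera("side")
crop("s",s,285,155,50,60,10,"s3")
E
```

```text
pos [0.4672 0.1666 0.0797] jaw -94.92 t 3.75 open 0.015403105939833276 F [-0.02  0.68 -0.14]
inc [0.0017 0.0015 0.0004] twist 0.0013
```

View pics/s3.png

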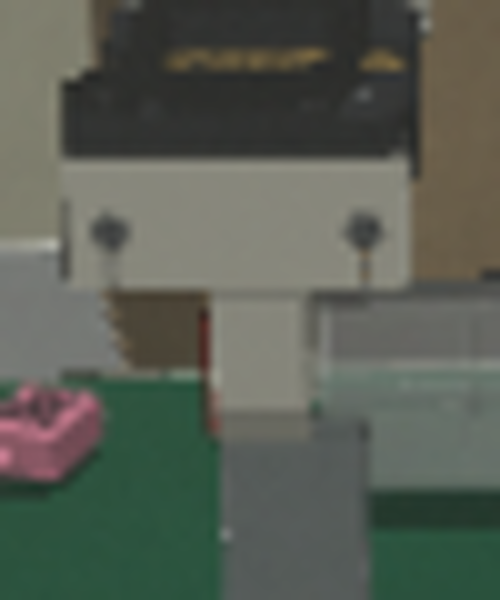

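Emit:
{"fn": "move_arm", "kwargs": {
  "increments": [
    [0,0,0,0],
    [-0.03,0,0,0],
    [-0.08,0,0,0],
    [-0.14,0,0,0],
    [-0.2,0,0,0]
  ]
}}

```text
time: 4.42
tool_pos: [0.4669, 0.1662, 0.1608]
tool_rot: [1.597, 1.57, -1.63]
contact_force: [0.1, -0.1, -0.3]
opening: 0.0135
```

Emit:
{"fn": "move_arm", "kwargs": {
  "increments": [
    [-0.06,0,0,0],
    [-0.09,0,0,0],
    [-0.09,0,0,0]
  ]
}}

```text
time: 4.8
tool_pos: [0.4673, 0.1664, 0.1962]
tool_rot: [-3.13, 1.569, -0.074]
contact_force: [0.6, -0.3, -0.9]
opening: 0.0141
```

```bash
python3 - <<'E'
from h import *
goto([.526,-.168,.195],77)
s=robot.read_camera("side")
crop("s",s,270,120,80,100,6,"s4")
E
```

```text
pos [0.4673 0.1664 0.1962] jaw -94.92 t 4.8 open 0.01407518673100054 F [ 0.55 -0.35 -0.87]
inc [ 0.0033  0.8204 -0.2178] twist 0.1347
```

View pics/s4.png

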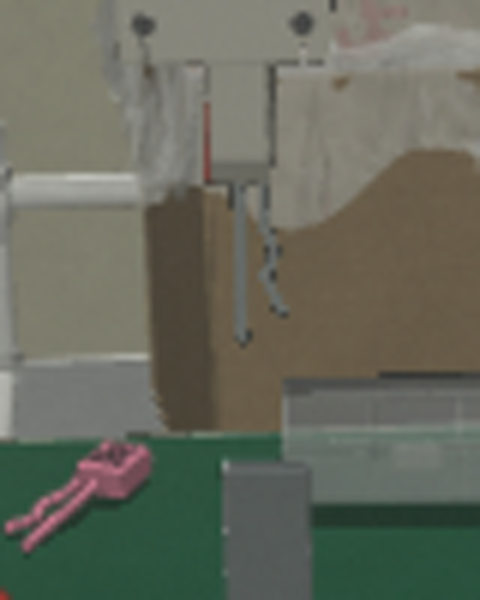

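```bash
python3 - <<'E'
from h import *
h=[416.7,172.4]
print(ray("top",*h,.068),ray("side",352.3,274.5,.068),tri({"top":h,"side":[352.3,274.5]}))
s=cv2.imread("pics/side0.png"); g=cv2.cvtColor(s,cv2.COLOR_BGR2GRAY)
print("cols 342..364"); 
for r in range(266,294): print(r,g[r,342:366])
# grip tri check as calibration offset
E
```

```text
[ 0.52619597 -0.16800733  0.068     ] [ 0.52781703 -0.16569762  0.068     ] [ 0.52682773 -0.16773499  0.06914034]
cols 342..364
266 [ 69  69  68  69 134 115  72  66  62  63  65  64  64  64  62  63  69  70
  81 131 138 132  90  70]
267 [ 68  67  68  84 134  82  63  62  63  76  81  88  86  85  76  64  63  66
  66  89 134 130  80  69]
268 [ 68  68  69  99 134  75  61  63  76 120 128 135 137 134 129  85  64  63
  64  75 133 128  85  69]
269 [ 69  67  68  96 117  72  62  71 110 124 128 136 135 133 126 118  83  65
  63  59 131 136  86  69]
270 [ 68  69  68  68 112  70  61  99 117 125 130 136 136 131 125 118 108  74
  63  60 111 116  77  69]
271 [ 69  69  69  68  90  67  69 104 120 125 132 136 134 129 124 115 107  75
  64  59 111 113  76  69]
272 [ 70  70  69  69  61  62  80 108 122 127 132 135 134 127 121 113 104  75
  64  66 110  82  70  69]
273 [ 67  68  68  70  61  63  89 112 119 117 117 124 131 128 120 112  99  72
  65  66  91  65  68  71]
274 [ 70  69  69  67  62  63 114 116 108 104 103 104  97 119 120 110  94  70
  64  66  61  61  70  69]
275 [ 69  68  69  69  60  71 105 116 105 107 
[... 1136 characters left out ...]
 104 104 103  95  69  62  64
  65  62  58  78  81  80]
287 [ 77  78  79  84 100 103 102 101 102 102 103 104 105 103  93  68  63  65
  65  60  78  81  81  80]
288 [ 77  79  79  80  99 103 102 103 101 102 103 103 103 103  78  65  62  64
  65  60  79  82  80  81]
289 [ 78  78  79  80  67  97 102 102 103 101 102 103 102  92  69  65  63  64
  66  60  79  82  80  81]
290 [ 78  79  81  80  69  69  88 100 100 100 100 100  83  66  65  64  63  65
  65  60  79  81  81  81]
291 [78 79 80 80 69 65 65 64 72 79 73 72 65 63 65 63 63 64 64 61 80 81 81 81]
292 [78 79 78 79 59 62 64 64 64 64 64 64 64 64 64 65 64 65 64 60 80 81 81 81]
293 [78 77 59 55 54 62 65 62 64 64 65 65 64 64 64 64 63 64 65 60 77 81 80 81]
```

Emit:
{"fn": "move_arm", "kwargs": {
  "increments": [
    [0,0.12,-0.03,0.03],
    [0,0.26,-0.07,0.07],
    [0,0.41,-0.11,0.1],
    [0,0.56,-0.15,0.135],
    [0,0.7,-0.19,0.135]
  ]
}}

```text
time: 5.48
tool_pos: [0.5183, -0.121, 0.1943]
tool_rot: [-0.085, 1.569, 2.828]
contact_force: [1.1, 0.4, -0.3]
opening: 0.014
```

```bash
python3 - <<'E'
from h import *
goto([.526,-.168,.165],77)
E
```

```text
pos [ 0.5183 -0.121   0.1943] jaw -103.07 t 5.475 open 0.014046794655655245 F [ 1.08  0.41 -0.25]
inc [ 0.0731  0.1101 -0.0456] twist -0.0012
```

Emit:
{"fn": "move_arm", "kwargs": {
  "increments": [
    [0.03,0.06,-0.03,0],
    [0.06,0.11,-0.048,0],
    [0.1,0.11,-0.048,0],
    [0.11,0.11,-0.048,0],
    [0.11,0.11,-0.048,0]
  ]
}}

```text
time: 6.1
tool_pos: [0.5274, -0.1655, 0.1511]
tool_rot: [-0.193, 1.57, 2.723]
contact_force: [-0.3, -0.3, -0.4]
opening: 0.0135
```

```bash
python3 - <<'E'
from h import *
goto([.527,-.1675,.145],77)
s=robot.read_camera("side");t=robot.read_camera("top")
crop("s",s,325,215,60,80,7,"s5");crop("t",t,360,130,100,80,6,"t5")
E
```

```text
pos [ 0.5274 -0.1655  0.1511] jaw -102.97 t 6.1 open 0.013522961663848317 F [-0.29 -0.29 -0.43]
inc [ 0.0153  0.005  -0.0002] twist 0.0006
```

View pics/s5.png

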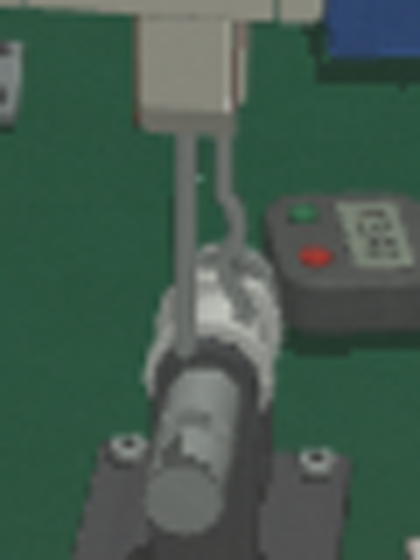

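View pics/t5.png

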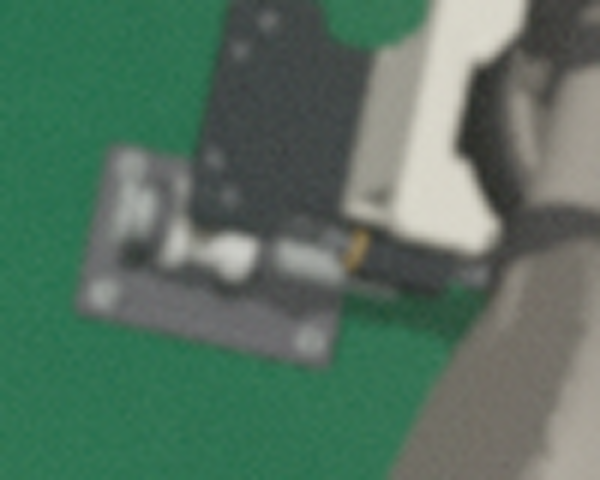

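```bash
python3 - <<'E'
from h import *
p=np.array([.5274,-.1655,.151])
print(proj("side",p-[0,0,.0675]),proj("side",p-[0.001,0,.0675]),proj("side",p-[0,0,.03]))
s=cv2.cvtColor(cv2.imread("pics/s5.png"),cv2.COLOR_BGR2GRAY)
im=s[3::7,3::7]
for r in list(range(20,54,2)):print(r+215,im[r,20:36])
E
```

```text
[352.10898341 266.73667583] [351.53586718 266.75956325] [352.25345022 247.62708541]
235 [ 70  70  68  70  69  95 107 104  69  68  74 104 106  76  70  68]
237 [ 70  70  69  69  68  94 107 103  70  68  74 105 107  76  69  68]
239 [ 69  70  68  69  69  96 107 103  73  69  74 104 107  78  70  69]
241 [ 69  70  68  67  69  95 107 103  74  69  75 104 106  78  71  69]
243 [ 69  70  70  69  61  96 108 103  74  70  68  99 110 106  76  71]
245 [ 70  70  69  69  60  97 107 102  75  69  69  68  94 107 104  74]
247 [ 69  70  70  70  61  97 108 104  75  70  68  70  73 103 107  80]
249 [ 69  69  70  70  60  97 108 103  76  77  85  86  98 107 103  77]
251 [ 69  69  70  70  65  97 109 103 114 109  99 102 106 104 105 122]
253 [ 70  70  69  70  66  98 109 102 138 133 133 110 109  92  92  98]
255 [ 69  69  69  70  74 100 109 101 139 144 147 122 108 108 130 171]
257 [ 69  68  69 111 115 103 109 101 152 170 174 177 140 112 109 114]
259 [ 70  69  85 127 117 104 108 105 171 182 186 188 186 141 111 108]
261 [ 69  69 108 129 133 106 109 105 147 152 159 161 172 178 158 134]
263 [ 70  72 118 140 123 103 108 105  92  92  81 114 136 138 141 152]
265 [ 69 120 138  99  68  97 107  90  71  67  68  73  75  75  87 135]
267 [ 87 138  85  64  65  65  78  84  90  88  87  78  65  64  67  67]
```

Emit:
{"fn": "move_arm", "kwargs": {
  "increments": [
    [0.01,0.004,-0.004,0],
    [0.02,0.004,-0.004,0],
    [0.03,0.004,-0.004,0],
    [0.03,0.004,-0.004,0]
  ]
}}

```text
time: 6.7
tool_pos: [0.5285, -0.168, 0.1391]
tool_rot: [-0.131, 1.57, 2.783]
contact_force: [-0.7, 0.7, -1.0]
opening: 0.014
```

```bash
python3 - <<'E'
from h import *
goto([.5286,-.1675,.139],77)
s=robot.read_camera("side")
crop("s",s,330,235,45,60,10,"s6")
g=cv2.cvtColor(s[:,:,::-1].copy(),cv2.COLOR_BGR2GRAY)
for r in range(255,284):print(r,g[r,344:362])
E
```

```text
pos [ 0.5285 -0.168   0.1391] jaw -103.02 t 6.7 open 0.01400534576546316 F [-0.73  0.66 -0.96]
inc [ 0.0001 -0.0012  0.0001] twist -0.0003
255 [ 69  69  70  70  71  88 107 104 109 107 140 148 149 149 108 107 103 168]
256 [ 68  69  70  70  81 136 107 103 108 108 145 151 149 130 105 107 110 153]
257 [ 70  69  68  70 111 133 106 104 108 114 167 174 144 105 105 107 130 146]
258 [ 69  68  70  70 127 135 105 104 107 115 176 184 126 107 107 123 139 146]
259 [ 69  69  71  85 127 132  99 103 108 114 178 186 119 109 104 168 166 148]
260 [ 71  70  71 109 128 127 111 104 107 115 177 186 146 112 109 128 164 153]
261 [ 71  70  70 107 129 157 122 105 107 106 148 161 162 113 110 104 159 155]
262 [ 69  69  69 106 144 153 115 104 107 104 136 138 140 118 109 108 124 156]
263 [ 71  71  72 118 141 139 110 105 109  92  92  82 114  92 100 109 102 155]
264 [ 69  70  96 140 139 100  76 101 108  91  79  79  78  78  75 106 108 116]
265 [ 70  70 120 139 100  72  73 102 109  88  70  67  72  76  72 102 111 106]
266 [ 71  72 138 119  74  67  71 102 108  88  68  66  64  65  71  98 109 106]
267 [ 70  86 138  85  65 
[... 582 characters left out ...]
 97  70  66  67]
275 [ 70  71  63  74 108 118 105 106 105 108 106 123 125 114  92  68  67  67]
276 [ 78  74  62  83 107 115  88  83  91 126 118 124 125 119  86  66  67  68]
277 [121  94  68  97 109 121  88  85 130 137 136 126 114 112  88  67  65  67]
278 [115 126  83  97 112  85  83  86  86 129 131 128 118 108  80  68  66  63]
279 [131 101  75  98  84  82  84  86  87  86  86 118 118 107  79  66  66  63]
280 [106  88  78  76  82  83  86  87  86  86  86  86 109 103  73  66  66  62]
281 [82 81 79 79 83 86 88 88 87 88 86 85 84 91 68 66 67 66]
282 [ 81  80  78  89 102 107 108 106 107 100  88  84  83  82  66  66  66  64]
283 [ 80  78  91 106 108 108 107 107 108 107 104  88  82  75  65  66  66  64]
```

View pics/s6.png

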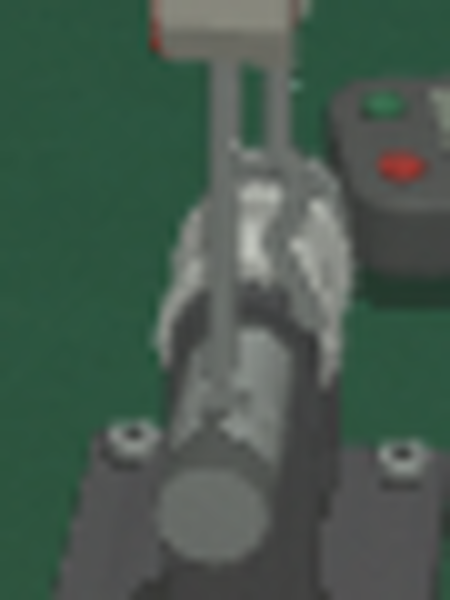

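Emit:
{"fn": "move_arm", "kwargs": {
  "increments": [
    [0.003,0,-0.001,0],
    [0.006,0,-0.001,0],
    [0.009,0,-0.001,0],
    [0.011,0,-0.001,0],
    [0.011,0,-0.001,0]
  ]
}}

```text
time: 7.38
tool_pos: [0.5291, -0.1682, 0.135]
tool_rot: [0.548, 1.571, -2.821]
contact_force: [0.2, -0.0, -1.0]
opening: 0.0136
```

```bash
python3 - <<'E'
from h import *
print(pose()[2]["contact_force"],pose()[2]["torque"],pose()[0])
s=robot.read_camera("side")
print(pose()[2]["contact_force"],pose()[0])
crop("s",s,330,235,45,60,10,"s7")
E
```

```text
[ 0.23683233 -0.04623862 -1.02264068] [ 0.1134349  -0.03086707  0.04315812] [ 0.52913995 -0.1681679   0.13504088]
[-0.48314703  0.24610303 -0.93291651] [ 0.52919747 -0.16818212  0.1351025 ]
```

View pics/s7.png

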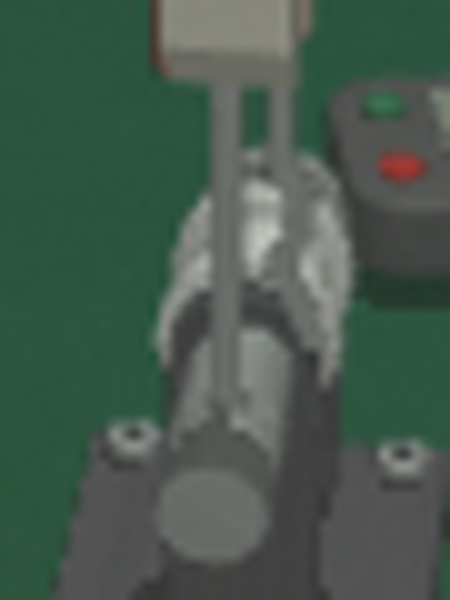

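Emit:
{"fn": "move_arm", "kwargs": {
  "increments": [
    [0.002,0,0,0],
    [0.004,0,0,0],
    [0.006,0,0,0]
  ]
}}

```text
time: 7.8
tool_pos: [0.5292, -0.1682, 0.1327]
tool_rot: [1.891, 1.571, -1.478]
contact_force: [0.2, -0.1, -0.9]
opening: 0.0138
```

Emit:
{"fn": "move_arm", "kwargs": {
  "increments": [
    [0.001,0,0,0],
    [0.001,0,0,0]
  ]
}}

```text
time: 8.05
tool_pos: [0.5292, -0.1681, 0.1323]
tool_rot: [1.229, 1.571, -2.139]
contact_force: [-0.6, -0.0, 0.1]
opening: 0.0134
```

Emit:
{"fn": "move_arm", "kwargs": {
  "increments": [
    [0.002,0,0,0],
    [0.004,0,0,0],
    [0.006,0,0,0],
    [0.008,0,0,0]
  ]
}}

```text
time: 8.55
tool_pos: [0.5292, -0.1682, 0.129]
tool_rot: [1.517, 1.571, -1.852]
contact_force: [0.4, 0.2, -0.9]
opening: 0.0141
```

```bash
python3 - <<'E'
from h import *
s=robot.read_camera("side")
o=pose();print(o[2]["contact_force"],o[2]["torque"],o[0])
crop("s",s,330,235,45,60,10,"s8")
E
```

```text
[ 0.84282358 -0.34100215 -0.70706428] [0.03419086 0.00148814 0.05164839] [ 0.52913135 -0.16813887  0.12895377]
```

View pics/s8.png

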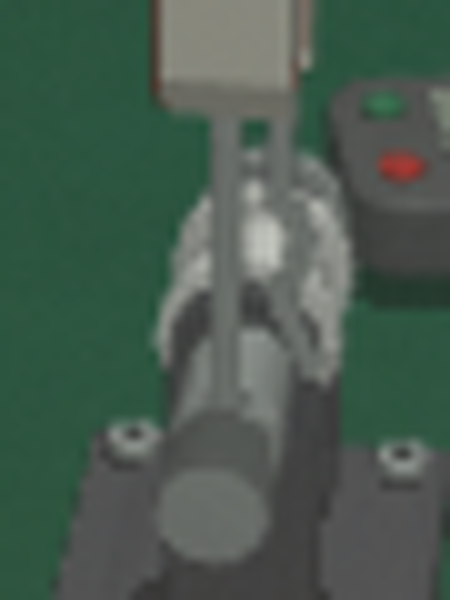

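Emit:
{"fn": "move_arm", "kwargs": {
  "increments": [
    [0.005,0,-0.001,0],
    [0.01,0,-0.001,0],
    [0.018,0,-0.001,0],
    [0.026,0,-0.001,0],
    [0.034,0,-0.001,0]
  ]
}}

```text
time: 9.22
tool_pos: [0.5295, -0.1682, 0.1152]
tool_rot: [0.134, 1.571, 3.048]
contact_force: [-0.3, 1.3, 0.0]
opening: 0.0138
```

```bash
python3 - <<'E'
from h import *
s=robot.read_camera("side")
o=pose();print(o[2]["contact_force"],o[2]["torque"],o[0])
crop("s",s,330,235,45,60,10,"s9")
E
```

```text
[-0.12487059 -0.1632917  -0.80040413] [ 0.0779315   0.0391016  -0.04156215] [ 0.52932143 -0.16815336  0.11481737]
```

View pics/s9.png

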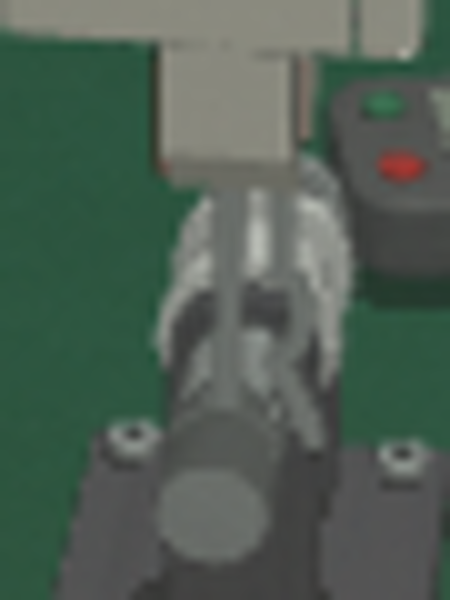

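Emit:
{"fn": "move_arm", "kwargs": {
  "increments": [
    [0.005,0,0,0],
    [0.01,0,0,0],
    [0.015,0,0,0],
    [0.02,0,0,0],
    [0.025,0,0,0]
  ]
}}

```text
time: 9.9
tool_pos: [0.5299, -0.1684, 0.1056]
tool_rot: [2.985, 1.57, -0.384]
contact_force: [1.4, -0.1, 1.8]
opening: 0.0139
```

Emit:
{"fn": "move_arm", "kwargs": {
  "increments": [
    [0.004,0,0,0],
    [0.008,0,0,0],
    [0.012,0,0,0]
  ]
}}

```text
time: 10.28
tool_pos: [0.5305, -0.1685, 0.1019]
tool_rot: [3.004, 1.568, -0.365]
contact_force: [0.7, 1.1, 6.0]
opening: 0.0138
```

Emit:
{"fn": "move_arm", "kwargs": {
  "increments": [
    [0.004,0,0,0],
    [0.008,0,0,0],
    [0.012,0,0,0]
  ]
}}

```text
time: 10.65
tool_pos: [0.5305, -0.1685, 0.0968]
tool_rot: [3.011, 1.568, -0.358]
contact_force: [1.7, 1.0, 5.0]
opening: 0.0139
```

Emit:
{"fn": "move_arm", "kwargs": {
  "increments": [
    [0.004,0,0,0],
    [0.008,0,0,0],
    [0.01,0,0,0]
  ]
}}

```text
time: 11.02
tool_pos: [0.5303, -0.1685, 0.092]
tool_rot: [3.018, 1.569, -0.351]
contact_force: [3.4, 0.7, 1.5]
opening: 0.0137
```

```bash
python3 - <<'E'
from h import *
s=robot.read_camera("side")
o=pose();print(o[2]["contact_force"],o[2]["torque"],o[0])
crop("s",s,330,235,45,60,10,"s10")
E
```

```text
[ 4.45081981 -0.2082817  -1.3135335 ] [-0.00319145 -0.96913236 -0.02455728] [ 0.5301753  -0.16840572  0.09182194]
```

View pics/s10.png

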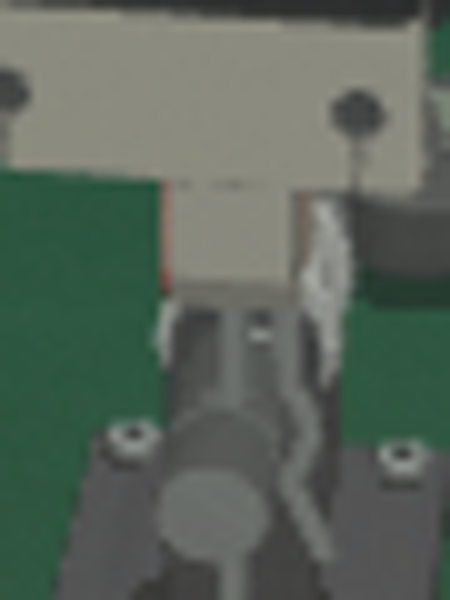

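Emit:
{"fn": "move_arm", "kwargs": {
  "increments": [
    [0.004,0,0,0],
    [0.008,0,0,0],
    [0.01,0,0,0],
    [0.01,0,0,0]
  ]
}}

```text
time: 11.58
tool_pos: [0.529, -0.1681, 0.0875]
tool_rot: [-0.024, 1.569, 2.891]
contact_force: [2.0, 0.7, -0.9]
opening: 0.0138
```

```bash
python3 - <<'E'
from h import *
s=robot.read_camera("side")
o=pose();print(o[2]["contact_force"],o[2]["torque"],o[0])
crop("s",s,330,235,45,60,10,"s11")
E
```

```text
[ 0.28477977 -0.16814113 -1.02375849] [ 0.07411883 -0.25182703 -0.01003916] [ 0.52901205 -0.16811071  0.08757804]
```

View pics/s11.png

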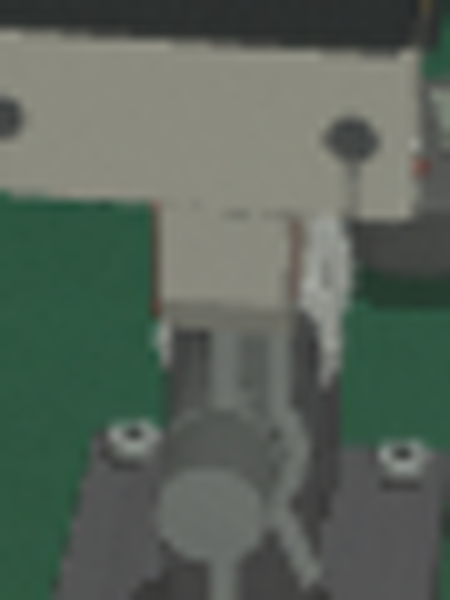

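Emit:
{"fn": "move_arm", "kwargs": {
  "increments": [
    [0.001,0,0,0],
    [0.003,0,0,0],
    [0.003,0,0,0]
  ]
}}

```text
time: 12.0
tool_pos: [0.5295, -0.1682, 0.0867]
tool_rot: [0.209, 1.571, 3.123]
contact_force: [0.6, 0.5, 0.8]
opening: 0.0138
```

```bash
python3 - <<'E'
from h import *
s=robot.read_camera("side")
o=pose();print(o[2]["contact_force"],o[2]["torque"],o[0])
E
```

```text
[0.17854284 0.33365589 0.19886387] [ 0.10345113 -0.10594238 -0.03974191] [ 0.52946276 -0.16819712  0.08666246]
```

Emit:
{"fn": "move_arm", "kwargs": {
  "increments": [
    [0,0,0,0],
    [0,0,0,0],
    [0,0,0,0],
    [0,0,0,0]
  ],
  "gripper": 0.55
}}

```text
time: 12.55
tool_pos: [0.5295, -0.1683, 0.0867]
tool_rot: [0.972, 1.571, -2.397]
contact_force: [-0.2, -0.1, 0.4]
opening: 0.0409
```

```bash
python3 - <<'E'
from h import *
s=robot.read_camera("side")
o=pose();print(o[2]["contact_force"],o[0],o[2]["opening"])
crop("s",s,330,235,45,60,10,"s12")
E
```

```text
[ 0.38858305 -0.11561171 -0.14282724] [ 0.52955873 -0.16826848  0.08672379] 0.04137528408387108
```

View pics/s12.png

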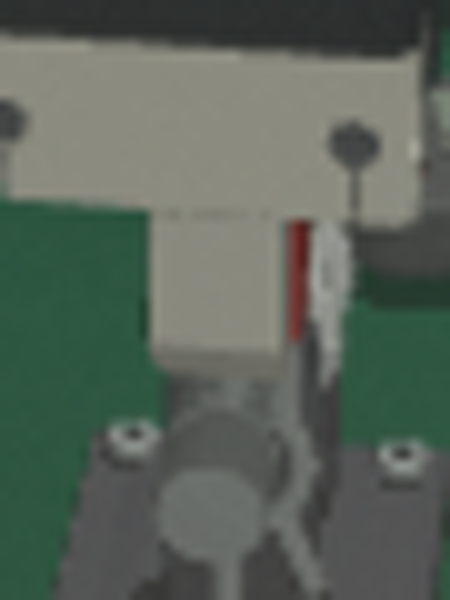

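Released cleanly; the clip stayed upright. Lift away.

Emit:
{"fn": "move_arm", "kwargs": {
  "increments": [
    [-0.03,0,0,0],
    [-0.08,0,0,0],
    [-0.15,0,0,0],
    [-0.25,0,0,0],
    [-0.35,0,0,0]
  ]
}}

```text
time: 13.22
tool_pos: [0.5295, -0.1682, 0.2289]
tool_rot: [2.812, 1.57, -0.557]
contact_force: [0.8, -0.6, 0.6]
opening: 0.0412
```

Emit:
{"fn": "move_arm", "kwargs": {
  "increments": [
    [0,0.1,0.1,0],
    [0,0.2,0.2,0],
    [0,0.3,0.3,0],
    [0,0.4,0.4,0],
    [0,0.4,0.4,0]
  ]
}}

```text
time: 13.85
tool_pos: [0.3351, -0.2899, 0.2278]
tool_rot: [1.972, 1.569, -1.402]
contact_force: [0.7, 0.2, 0.3]
opening: 0.0417
```

```bash
python3 - <<'E'
from h import *
s=robot.read_camera("side");t=robot.read_camera("top")
a=cv2.resize(s[225:300,320:385,::-1],None,fx=6,fy=6,interpolation=cv2.INTER_CUBIC);b=cv2.resize(t[140:215,365:430,::-1],None,fx=6,fy=6,interpolation=cv2.INTER_CUBIC)
cv2.imwrite("pics/fin.png",np.hstack([a,b])); cv2.imwrite("pics/finS.png",s[:,:,::-1])
o=pose();print(o[0],o[2]["contact_force"])
print("pred grip bottom corners home", proj("side",[.5275,-.168,.101]),proj("side",[.5275,-.168,.116]),proj("side",[.5275,-.168,.020]),proj("top",[.5275,-.168,.116]))
E
```

```text
[ 0.33759973 -0.28847487  0.22757887] [-0.08939093 -0.47960678 -0.05689029]
pred grip bottom corners home [352.38743712 258.60449579] [352.44712613 250.90294088] [352.07847594 298.46914869] [423.0075443  169.03651927]
```

View pics/fin.png

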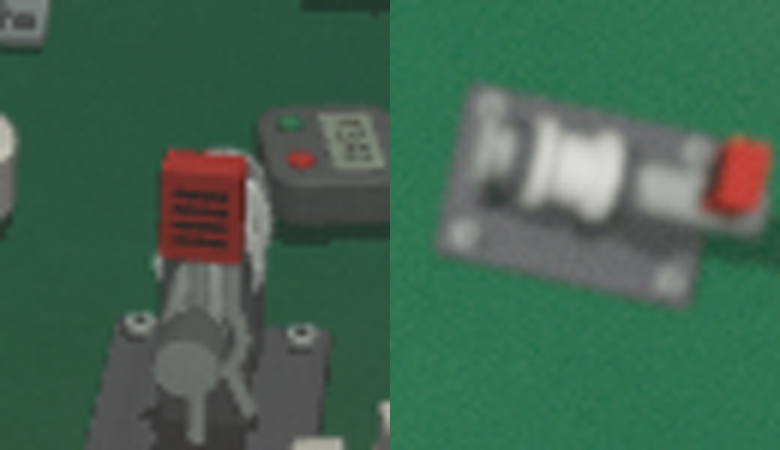

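View pics/finS.png

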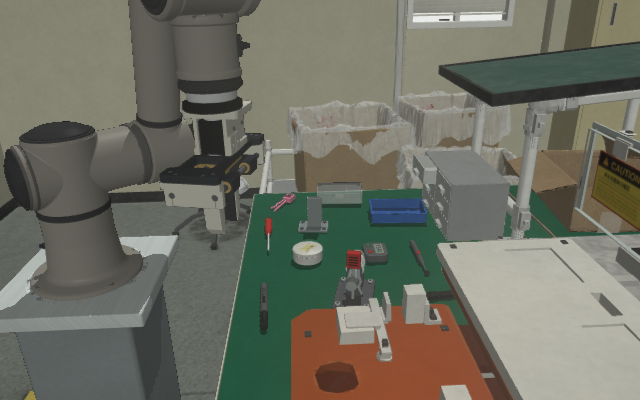

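```bash
python3 -c "
from cell import robot
print(robot.hand_in())"
```

```text
the job is handed in; nothing more can be done
None
```

I drew the R-clip out of its holder by the red grip and put its leg down through the axle's cross hole from above. I pressed until the bow sprang over and closed under the axle, then opened the gripper, backed off and handed in at about 14 s. The hand-in gave no verdict.

- **Finding the hole:** the hole position came from the two cameras. The leg went in on the first try without touching the axle top, so no feeling search was needed.
- **Force:** the highest push I read was about 6 N, falling to about zero at home. Forces were read only at the end of each move, not continuously.
- **Clip home:** in the last side view the grip and leg tip lay within about half a pixel (roughly 1 mm) of where they should be when home. The clip stood upright and square to the axle, with the bow closed below it.
- **Gripper and other objects:** the gripper is well clear. The screw tin, stopwatch, screwdriver and marker looked undisturbed, though I only checked that by eye. I never read the bow's joint angle directly.

None of the checks failed. The two cameras put the hole about 2 mm apart, which is within the calibration, and I used a position between them.

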